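# Change the batch in the boring jig and clamp it with the ratchet knob

## Robot

A 6-joint arm with a two-finger parallel gripper is mounted at the origin on the work surface. World frame = base frame: x ahead of the robot, y to its left, z up, the work surface at z = 0. Lengths are in mm, angles in degrees, forces in N, time in s.
With the tool pointing down it reaches from about 300 to 850 mm from the base axis. Payload 4.2 kg.
Tool frame: the origin (TCP) lies at the very end of the fingers, on their centre line; the grasp point (between the pads) lies 19 mm behind it; z points along the fingers, y is the line along which they close (so a half turn about z gives the same grasp; the last joint's range is limited). The gripper opens to 91 mm and grips with 3 to 60 N. Pads are 32 mm wide; open, the fingers measure 118 mm over their backs; the gripper's body (76 mm by 178 mm) begins 60 mm behind the grasp point.
Start: joints at [69.5, 18.312, 89.639, -0, 72.044, -1.146], TCP at [190.565, 542.52, 213.976] pointing down, gripper open.
Joint ranges: [-177.97, 177.97], [-48.28, 115.42], [12.27, 149.76], [-77.06, 257.06], [2.81, 150.46], [-146.56, 146.56]. Speed limits (degrees/s): [147.25, 147.25, 180, 180, 180, 180].

## Interface

Orientations are given as [roll, pitch, yaw] about the fixed x, y, z axes, in that order (R = Rz(yaw) Ry(pitch) Rx(roll)).
In Python, from workcell import env gives the robot as it stands.
- The arm moves only by the shell command python3 -m pendant 'ROWS' [FORCE]. ROWS is a JSON object of lists of equal length, an entry for each row: "translation": the shift along the tool's x, y, z in mm, a list of three; "roll": the turn about the tool's z in rad; "hand": the closure in counts, from 0 (fully open) to 255 (shut). In form: {"translation": [[dx, dy, dz], ...], "roll": [roll, ...], "hand": [hand, ...]}. A call has exactly 8 rows; each row shifts and turns the commanded pose from where the row before left it, along the tool's axes as they then stand; what a row does not reach is not made up. A row lasts 1/12 s, in which the tool goes at most 41.7 mm and 7.16 degrees, less where a joint would pass 70% of its speed; a pose out of reach is approached as far as the arm can. A call with a gripper value outside its range is refused whole. The fingers move at their own pace and stop on an object; FORCE is the grip in N (left out, the last holds). Time passes only in rows, so rows that do not move let the fingers close, or fill a call up. It gives the time, the measured TCP pose, the force, the opening and the grip force at its end, in the units of the state.
- env.state(): the state, without advancing time (a new reading comes with each control period).
- env.grab_frame(name): name is "side" or "top" or "wrist"; returns a dict with "frame" (384x512x3 uint8, red, green, blue), "z_map" (384x512 float32, mm along the optical axis (not along the pixel's ray), 0 where there is no reading), "fx", "fy", "cx", "cy" (pixels), "pose" (4x4, takes a point from camera to world coordinates). Camera axes: x right, y down, z forward; pixel columns grow to the right and rows downward; lengths in mm; the calibration is good to about 2 mm. A picture is of the moment at which its call begins.
- env.job_done(): hands the job in; it is judged then, once.
Trained networks look in a picture, given as the dict that the camera call returned (one of the last four; its "shot" number tells which), for a name from the list of things; names that differ only in an ending like _2 or _b are one class to them, and where a whole thing is asked for, a point or a joint stands for the part that bears it (a point fixed in the world has none). Each returns a list of dicts, best first, with "score" (0 to 1); they miss things now and then, are a little off and sometimes report something else, mostly with a low value. They report only what shows in the picture. A call takes as long as a camera call. They do not tell look-alikes from the thing itself.
- env.recognise(picture, label): "rect" ([centre column, centre row, width, height] in pixels, round what is visible of it).
- env.regions_of(picture, label): "pixels" (384x512 bool, what is visible of it) and "rect" ([centre column, centre row, width, height] in pixels, round what is visible of it).
The state is a dict: "time_s": time; "qpos": joint angles; "qvel": joint speeds; "effort": joint torques, N m; "ee_pos": TCP position; "ee_rot": TCP orientation; "force": force on the tool from outside, world axes, zero at the start; "torque": the same for the moment, N m; "gripper_width": finger opening in mm; "gripper_force": force on a finger pad.
Only numpy, scipy, OpenCV 4.12 (cv2) and the standard library are available. Lean on these libraries where they do the work, as an engineer would, in place of code of your own. Each camera call takes 0.05 s, during which the arm holds its last target. There are 200 camera calls.

## Task

Back the jig's clamp well off by its knob, and only then draw out every bored piece and lay it flat in the tray. Slide every new blank along a channel of its own until it is fully home against the back fence, then turn the ratchet knob clockwise until it slips and clicks once or twice, and stop: the blanks must end up clamped tight. Leave the other tools on the bench where they are.

Things in the scene. Friction and masses are not known exactly. Their poses are not given: they have to be found in the camera images.
- jig: Brass boring jig screwed to the bench; origin on its underside. x runs along its three channels from the open mouths (-x, the robot's side) to the back fence, z up. Bed 16 mm thick, x -58 to +78, y +-118 mm. Channels centred on y +62, 0, -62 mm, 36.6 mm wide between lands 8 mm high with pointed lead-in noses at x -58 to -45 mm. Face of the back fence at x +55 mm.
- channel0 (a point): Point in the jig's left (y +62 mm) channel where the middle of a slab lies when fully home, flat on the bed against the fence: jig x -20, z 22 mm; the jig's axes. Such a slab sticks out 37 mm in front of the bed, 16 mm clear of the bench, where it can be gripped across its width.
- channel1 (a point): Point in the jig's middle (y 0) channel where the middle of a slab lies when fully home, flat on the bed against the fence: jig x -20, z 22 mm; the jig's axes. Such a slab sticks out 37 mm in front of the bed, 16 mm clear of the bench, where it can be gripped across its width.
- channel2 (a point): Point in the jig's right (y -62 mm) channel where the middle of a slab lies when fully home, flat on the bed against the fence: jig x -20, z 22 mm; the jig's axes. Such a slab sticks out 37 mm in front of the bed, 16 mm clear of the bench, where it can be gripped across its width.
- clamp_plate: Steel clamp plate across all three channels, 66 x 192 x 14 mm (jig x -26 to +40 mm), with a drill bush over each channel; origin at the centre of its underside. It only moves up and down, driven by the screw, 3.18 mm per rad: underside 28 mm above the bench when it bears on the 12 mm slabs, 36.7 mm when fully raised.
- clamp_screw (a joint): Turn of the clamp screw and its collar (rad), growing clockwise seen from above, which lowers the plate. +0.13: plate bears on slabs; 0: 0.4 mm above them; -2.6: stop, fully backed off; +0.94: stop with no slab beneath. Starts at -0.35 to -0.05, nearly closed. Drags with 0.10 N m, stays where left; the knob does not rise or fall.
- ratchet (a joint): How far the knob has slipped on the screw (rad), 0 at the start. The knob carries the screw along up to 0.20 N m; then the screw stands still and the knob slips clockwise, one click per 0.5 rad. Anticlockwise it backs the screw off without slipping. Slip shows as the white line on the knob leaving the red line on the collar.
- knob_grip (a point): Point to grip, on the upright axis of the round grey fluted ratchet knob over the middle of the bridge (jig x +24 mm), 106 mm above the bench; any angle of grip. Knob 34 mm across, 87 to 119 mm above the bench; collar below it 50 mm across, top at 81 mm; steel bridge below that, jig x +9 to +39 mm, 55 to 73 mm above the bench, posts at y +-108 mm.
- blank0: New blank: flat maple slab, 150 mm long (its x) by 34 mm wide (its y) by 12 mm thick (its z), about 50 g; origin at the middle of the slab. Lies flat on the bench to the left of the jig, pale, without a hole. May be absent.
- blank1: New blank: flat maple slab, 150 mm long (its x) by 34 mm wide (its y) by 12 mm thick (its z), about 50 g; origin at the middle of the slab. Lies flat on the bench to the left of the jig, pale, without a hole. May be absent.
- blank2: New blank: flat maple slab, 150 mm long (its x) by 34 mm wide (its y) by 12 mm thick (its z), about 50 g; origin at the middle of the slab. Lies flat on the bench to the left of the jig, pale, without a hole. May be absent.
- bored0: Finished piece: flat maple slab, 150 mm long (its x) by 34 mm wide (its y) by 12 mm thick (its z), about 50 g; origin at the middle of the slab, with a dark 10 mm bore near its middle. At the start fully home in channel 0 of the jig. May be absent.
- bored1: Finished piece: flat maple slab, 150 mm long (its x) by 34 mm wide (its y) by 12 mm thick (its z), about 50 g; origin at the middle of the slab, with a dark 10 mm bore near its middle. At the start fully home in channel 1 of the jig. May be absent.
- bored2: Finished piece: flat maple slab, 150 mm long (its x) by 34 mm wide (its y) by 12 mm thick (its z), about 50 g; origin at the middle of the slab, with a dark 10 mm bore near its middle. At the start fully home in channel 2 of the jig. May be absent.
- tray: Open wooden tray fixed on the bench to the right of the jig, 214 (x) x 226 (y) mm outside, walls 7 mm thick and 24 mm high; origin at the centre of its underside.
- tray_floor (a point): Centre of the tray's inner floor, 7 mm above the bench; inside it measures 200 (x) x 212 (y) mm, same axes as the tray.
- try_square: Bystander: zinc try square with dark stock, blade 150 mm, lying beyond the tray; origin under its stock.
- bench_weight: Bystander: bronze bench weight, 64 mm across, 68 mm high; origin at the centre of its foot.
- damper_lever: Bystander: finished maple upright damper lever with a brass spoon, about 115 mm long; origin under its middle.
- screwdriver: Bystander: ebony-handled screwdriver, 190 mm long; origin under its middle.
- shellac_jar: Bystander: amber jar with black cap, 60 mm across, 75 mm high; origin at the centre of its foot.
- hammer_head: Bystander: piano hammer head, 75 mm long, lying on its side; origin under its wooden moulding.
Things that resemble listed ones, but are neither listed nor needed, are in the scene too. Leave any purple or red look-alike of the bored0 alone.

How it is judged:
By the outcome, as a careful person would: the job done as asked, in the order asked, and still so for the second after the job is handed in, with the robot touching nothing.
Of blank0, blank1, blank2 only 2 to 3 are there at a start; the rules pass over those that are not, and their reading is None.
Of bored0, bored1, bored2 only 2 to 3 are there at a start; the rules pass over those that are not, and their reading is None.
At some moment in a run one of blank0, blank1, blank2 may be knocked a few centimetres aside while the robot is not near it.
Once in a run the grip may slacken for a moment while it holds something.
It also fails if it takes over 210 s, if anything falls off the work surface, if the arm or the gripper's body presses on something with over 40 N, if the wrist force passes 120 N, or if a joint passes its speed limit or range.

## Working session

There is one attempt and no reset: what is moved stays moved. The work goes in short steps, Python scripts to look and compute and a shell command to move; the robot and the scene stay as the last step left them, time stands still between calls to the robot, and variables do not carry over. Pictures are saved under pics/ and viewed, at most 14 in all, crops included, and the job is handed in when it is done.

```bash
ls; mkdir -p pics; cat > h.py <<'E'
import numpy as np,cv2
from workcell import env
def save(p,n): cv2.imwrite(f'pics/{n}.png',p['frame'][:,:,::-1])
def pts(p,mask):
    v,u=np.nonzero(mask&(p['z_map']>0)); z=p['z_map'][v,u]
    P=np.c_[(u-p['cx'])/p['fx']*z,(v-p['cy'])/p['fy']*z,z]
    T=np.array(p['pose']); return P@T[:3,:3].T+T[:3,3]
def proj(p,w):
    T=np.array(p['pose']); c=T[:3,:3].T@(np.array(w,float)-T[:3,3]); return (c[0]/c[2]*p['fx']+p['cx'],c[1]/c[2]*p['fy']+p['cy'])
def box(P):
    r=cv2.minAreaRect(P[:,:2].astype(np.float32)); return [np.round(r[0],1),np.round(r[1],1),round(r[2],1),np.round(np.median(P[:,2]),1)]
E
python3 - <<'E'
from h import *
p=env.grab_frame('top'); save(p,'top0'); q=env.grab_frame('side'); save(q,'side0')
print(env.state())
for l in ['jig','clamp_plate','knob_grip','tray','blank0','bored0']:
    for r in env.regions_of(p,l):
        P=pts(p,r['pixels'])
        print(l,round(r['score'],2),np.round(r['rect']),*(box(P) if len(P)>5 else []))
E
```

```text
pics
{'time_s': 0.1, 'qpos': array([ 6.95002808e+01,  1.83471421e+01,  8.96985156e+01,  3.80992705e-04,
        7.20437952e+01, -1.14504921e+00]), 'qvel': array([-0.00722819, -0.04210737, -0.14844665,  0.06567709,  0.12405636,
        0.07628878]), 'effort': array([-2.64995615e-04, -4.13329518e+01, -2.32513404e+01,  7.28662871e-02,
        4.22063016e-02, -5.17885792e-05]), 'ee_pos': array([190.39687545, 542.09136311, 213.21883578]), 'ee_rot': array([-1.79910572e+02, -2.14976305e-03,  1.60645211e+02]), 'force': array([ 0.03881552,  0.62649038, -0.44480807]), 'torque': array([-0.00515827, -0.0212439 , -0.03230497]), 'gripper_force': 0.0, 'gripper_width': 91.2844047333681}
jig 0.87 [248. 156.  76.  48.] [670.   -3.5] [238.3 141.6] 81.8 43.5
clamp_plate 0.96 [247. 159.  61.  20.] [650.   -3.5] [192.8  40.3] 82.5 43.2
knob_grip 0.92 [247. 157.  77.  53.] [670.   -4.7] [240.4 141.6] 81.9 43.2
tray 0.74 [349. 199.  84.  70.] [ 525.5 -331.2] [223.2 240.4] 4.9 7.9
blank0 0.97 [170. 207.  14.  46.] [499.7 246.3] [148.5  41. ] 1.1 12.4
blank0 0.89 [118. 207.  12.  45.] [485.2 414.5] [ 39.7 148. ] 89.6 12.6
blank0 0.62 [144. 171.   7.  46.] [612.7 327.9] [151.5  36.6] 2.0 12.5
blank0 0.6 [246. 158.  64.  20.] [651.   -1.7] [200.4  44.9] 80.2 43.2
bored0 0.85 [310. 277.  17.  52.] [ 280.8 -206.9] [152.4  36.7] 5.9 11.8
bored0 0.77 [226. 172.  11.  24.] [606.4  65.7] [33.4 69. ] 83.1 28.5
bored0 0.74 [116. 209.  17.  48.] [484.  415.8] [ 42.8 150.6] 89.9 12.5
bored0 0.67 [245. 176.  16.  19.] [597.2   4.7] [36.3 71.2] 83.7 28.4
bored0 0.6 [213. 256.  26.  46.] [342.9 101.4] [148.9  35.8] 21.7 12.4
bored0 0.51 [264. 178.  13.  21.] [587.3 -56.9] [36.1 71.9] 81.1 28.6
```

```bash
python3 - <<'E'
import cv2
a=cv2.imread('pics/top0.png'); cv2.imwrite('pics/top0b.png',cv2.resize(a[110:310,90:410],(800,500)))
E
```

```text
(no output)
```

View pics/top0b.png

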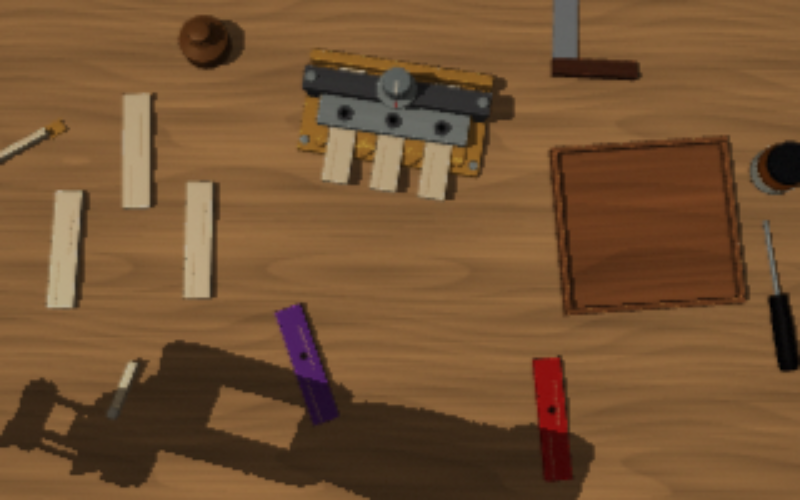

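View pics/side0.png

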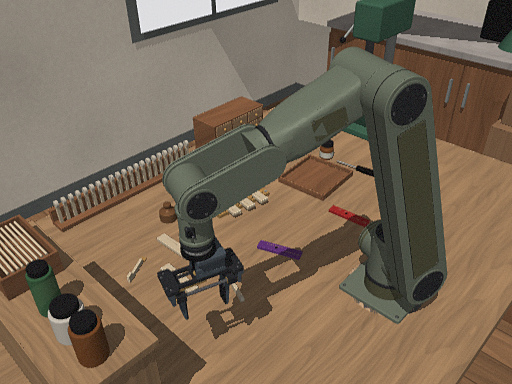

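The picture shows the three bored stubs in the jig mouths (near columns 340, 387 and 435 in the crop) and three pale blanks on the left. The purple and red decoys lie at the bottom and the tray is on the right. Next I'll measure the jig axis and knob from depth.

```bash
cat >> h.py <<'E'
def to(x,y,z,yaw=None,s=None):
    s=s or env.state(); e=np.array(s['ee_pos']); a=np.radians(s['ee_rot'][2]); d=np.array([x,y,z])-e
    X=np.array([np.cos(a),np.sin(a)]);Y=np.array([np.sin(a),-np.cos(a)])
    r=0 if yaw is None else (np.degrees(a)-yaw+180)%360-180
    print('ee',np.round(e,1),'yaw',round(np.degrees(a),1),'-> d',np.round([d[:2]@X,d[:2]@Y,-d[2]],1),'roll',round(np.radians(r),3))
def st():
    s=env.state(); print('t',round(s['time_s'],1),'ee',np.round(s['ee_pos'],1),np.round(s['ee_rot'],1),'w',round(s['gripper_width'],1),'F',np.round(s['force'],1),'T',np.round(s['torque'],2),'gf',round(s['gripper_force'],1),'j6',round(s['qpos'][5]))
E
python3 - <<'E'
from h import *
p=env.grab_frame('top')
P=pts(p,np.ones((384,512),bool))
n=P[(abs(P[:,0]-690)<60)&(abs(P[:,1]+5)<130)]
k=n[(n[:,2]>110)&(n[:,2]<126)]; print('knob',box(k),k.mean(0))
b=n[(n[:,2]>66)&(n[:,2]<76)]; print('bridge',box(b))
k=np.median(k,0)
for z0,z1 in((38,47),):
    c=n[(n[:,2]>z0)&(n[:,2]<z1)]; print(box(c))
to(k[0],k[1],200,30)
E
```

```text
knob [array([679.9,  -7.7]), array([33.5, 31.9]), 86.8, np.float64(119.0)] [680.05459973  -7.47526076 118.49263369]
bridge [array([676.8,  -6.8]), array([235.9,  40.2]), 82.3, np.float64(72.8)]
[array([678.4,  -7.1]), array([234.9,  95.5]), 81.6, np.float64(42.9)]
ee [190.6 542.5 213.9] yaw 160.6 -> d [-644.4 -355.6   13.9] roll 2.28
```

```bash

for i in 1 2 3; do python3 -m pendant '{"translation":[[-26.8,-14.8,0],[-26.8,-14.8,0],[-26.8,-14.8,0],[-26.8,-14.8,0],[-26.8,-14.8,0],[-26.8,-14.8,0],[-26.8,-14.8,0],[-26.8,-14.8,0]],"roll":[0,0,0,0,0,0,0,0],"hand":[0,0,0,0,0,0,0,0]}' 30 | tail -c 300; done
for i in 1 2 ; do python3 -m pendant '{"translation":[[0,0,1],[0,0,1],[0,0,1],[0,0,1],[0,0,1],[0,0,1],[0,0,1],[0,0,1]],"roll":[0.122,0.122,0.122,0.122,0.122,0.122,0.122,0.122],"hand":[80,80,80,80,80,80,80,80]}' | tail -c 300; done
python3 - <<'E'
from h import *
st(); to(680,-7.6,88)
p=env.grab_frame('wrist'); save(p,'w1')
P=pts(p,np.ones((384,512),bool))
n=P[(abs(P[:,0]-680)<40)&(abs(P[:,1]+7)<40)&(P[:,2]>113)&(P[:,2]<126)]
if len(n)>20: print(box(n),len(n))
E
```

```text
time_s: 1.12
ee_pos: [354.4, 358.5, 214.1]
ee_rot: [180.0, 0.0, 160.7]
force: [0.5, 1.0, -0.1]
gripper_width: 91.1
gripper_force: 0.0
time_s: 1.78
ee_pos: [517.5, 175.7, 214.1]
ee_rot: [180.0, 0.0, 160.6]
force: [-0.1, 0.3, -1.1]
gripper_width: 91.2
gripper_force: 0.0
time_s: 2.45
ee_pos: [680.5, -7.1, 213.9]
ee_rot: [180.0, -0.0, 160.6]
force: [0.9, 0.1, -0.4]
gripper_width: 91.3
gripper_force: 0.0
time_s: 3.12
ee_pos: [679.7, -5.8, 205.8]
ee_rot: [-180.0, -0.0, 104.4]
force: [0.6, 0.0, -1.2]
gripper_width: 62.9
gripper_force: 0.0
time_s: 3.78
ee_pos: [679.7, -5.7, 197.8]
ee_rot: [-180.0, -0.0, 48.5]
force: [-0.2, -0.7, -0.1]
gripper_width: 62.5
gripper_force: 0.0
t 3.8 ee [679.7  -5.7 197.8] [-180.    -0.    48.5] w 62.5 F [-0.2 -0.7 -0.1] T [-0.1   0.1  -0.05] gf 0.0 j6 40
ee [679.7  -5.7 197.8] yaw 48.5 -> d [ -1.2   1.5 109.8] roll 0.0
[array([679.2,  -9.1]), array([35.5, 35.4]), 50.8, np.float64(118.4)] 1532
```

View pics/w1.png

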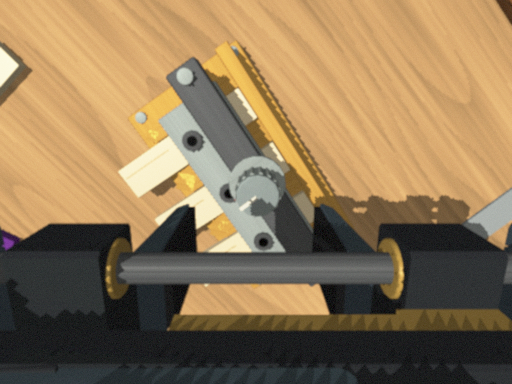

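The wrist view shows the knob at about pixel (258,183), with its white line pointing toward the mouths. I'll go down, grip it and back it off.

```bash

python3 -m pendant '{"translation":[[-2.1,1.6,14],[0,0,14],[0,0,14],[0,0,14],[0,0,14],[0,0,14],[0,0,14],[0,0,12]],"roll":[0,0,0,0,0,0,0,0],"hand":[80,80,80,80,80,80,80,80]}' 30 | tail -c 300
python3 -m pendant '{"translation":[[0,0,0],[0,0,0],[0,0,0],[0,0,0],[0,0,0],[0,0,0],[0,0,0],[0,0,0]],"roll":[0,0,0,0,0,0,0,0],"hand":[255,255,255,255,255,255,255,255]}' 35 | tail -c 300
python3 - <<'E'
from h import *
st()
E
```

```text
time_s: 4.5
ee_pos: [679.3, -8.4, 86.9]
ee_rot: [-180.0, 0.0, 48.9]
force: [0.3, 0.3, 0.1]
gripper_width: 62.5
gripper_force: 0.0
time_s: 5.17
ee_pos: [680.3, -8.5, 89.1]
ee_rot: [179.9, -0.1, 48.8]
force: [0.9, 0.2, 4.2]
gripper_width: 33.2
gripper_force: 35.0
t 5.2 ee [680.3  -8.5  89.1] [ 1.799e+02 -1.000e-01  4.880e+01] w 33.2 F [0.9 0.2 4.2] T [-0.19  0.05  0.03] gf 35.0 j6 40
```

```bash

for i in 1 2 ; do python3 -m pendant '{"translation":[[0,0,0],[0,0,0],[0,0,0],[0,0,0],[0,0,0],[0,0,0],[0,0,0],[0,0,0]],"roll":[-0.1,-0.1,-0.1,-0.1,-0.1,-0.1,-0.1,-0.1],"hand":[255,255,255,255,255,255,255,255]}' | tail -c 300; python3 -c "from h import *;st()"; done
python3 -m pendant '{"translation":[[0,0,0],[0,0,0],[0,0,0],[0,0,0],[0,0,0],[0,0,0],[0,0,0],[0,0,0]],"roll":[-0.1,-0.1,-0.1,-0.1,-0.1,-0.1,0,0],"hand":[255,255,255,255,255,255,255,255]}' | tail -c 300; python3 -c "from h import *;st()"
python3 - <<'E'
from h import *
p=env.grab_frame('wrist'); save(p,'w2')
E
```

```text
time_s: 5.83
ee_pos: [680.6, -8.6, 89.1]
ee_rot: [179.8, 0.0, 94.9]
force: [1.7, -0.9, 3.1]
gripper_width: 32.8
gripper_force: 35.0
t 5.8 ee [680.6  -8.6  89.1] [179.8   0.   94.9] w 32.8 F [ 1.7 -0.9  3.1] T [-0.2  -0.19 -0.06] gf 35.0 j6 -7
time_s: 6.5
ee_pos: [680.9, -8.5, 89.1]
ee_rot: [179.9, 0.2, 140.7]
force: [2.1, -1.0, 3.8]
gripper_width: 33.5
gripper_force: 35.0
t 6.5 ee [680.9  -8.5  89.1] [179.9   0.2 140.7] w 33.5 F [ 2.1 -1.   3.8] T [-0.04 -0.28 -0.07] gf 35.0 j6 -52
time_s: 7.17
ee_pos: [681.0, -8.2, 89.1]
ee_rot: [180.0, 0.2, 174.7]
force: [2.6, 0.6, 5.3]
gripper_width: 33.8
gripper_force: 35.0
t 7.2 ee [681.   -8.2  89.1] [180.    0.2 174.7] w 33.8 F [2.6 0.6 5.3] T [ 0.06 -0.52  0.11] gf 35.0 j6 -86
```

View pics/w2.png

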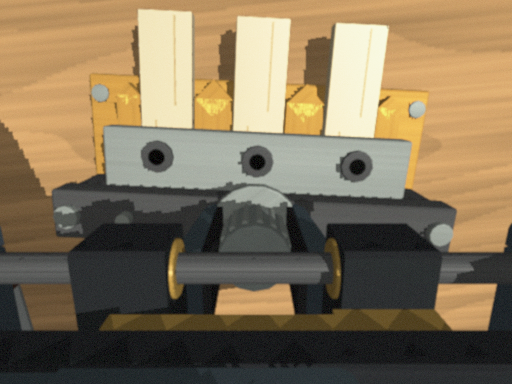

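The wrist view shows the plate and the three stubs (columns ~165, 262 and 357). I'll check the plate height and measure the jig from here.

```bash

python3 - <<'E'
from h import *
p=env.grab_frame('wrist')
for l in ['clamp_plate','bored0','jig']:
    for r in env.regions_of(p,l):
        P=pts(p,r['pixels'])
        if len(P)>50: print(l,round(r['score'],2),np.round(r['rect']),*box(P))
P=pts(p,np.ones((384,512),bool))
n=P[(P[:,0]>525)&(P[:,0]<610)&(P[:,2]>25)&(P[:,2]<31)&(abs(P[:,1])<110)]
for a,b in((35,100),(-28,35),(-95,-28)):
    m=n[(n[:,1]>a)&(n[:,1]<b)]; print(box(m),len(m))
pl=P[(P[:,0]>600)&(P[:,0]<675)&(P[:,2]>44)&(P[:,2]<56)&(abs(P[:,1])<120)]; print('plate',box(pl))
E
```

```text
clamp_plate 0.76 [256. 176. 308.  96.] [654.8  -5.3] [191.9  51.2] 82.1 49.2
bored0 0.77 [167.  70.  61. 123.] [586.3 -58.8] [36. 72.] 81.9 27.4
bored0 0.68 [262.  76.  58. 114.] [593.    4.2] [36.8 77. ] 80.5 27.5
bored0 0.66 [355.  83.  66. 112.] [602.3  64.7] [34.8 76. ] 82.2 27.5
jig 0.8 [256. 183. 402. 223.] [679.9 -25.6] [285.2 170.4] 82.2 49.5
jig 0.72 [257. 175. 311.  99.] [655.9   2.3] [207.2  51.2] 82.1 49.2
[array([591.1,  66.2]), array([34.5, 42.8]), 82.0, np.float64(27.5)] 3542
[array([584.1,   3. ]), array([61.1, 51.8]), 90.0, np.float64(27.5)] 4338
[array([581.3, -57.2]), array([62.3, 61.6]), 81.7, np.float64(27.5)] 5226
plate [array([646.9, -13.1]), array([209.6,  38.2]), 82.2, np.float64(49.2)]
```

```bash

python3 -m pendant '{"translation":[[0,0,0],[0,0,0],[0,0,0],[0,0,0],[0,0,-15],[0,0,-15],[0,0,-15],[0,0,-15]],"roll":[0,0,0,0,0,0,0,0.045],"hand":[120,120,120,120,120,120,120,120]}' | tail -c 300
python3 -c "
from h import *
st();to(571.4,-55.9,15.5,172.1)"
```

```text
time_s: 8.08
ee_pos: [678.9, -8.4, 147.9]
ee_rot: [-180.0, -0.1, 172.2]
force: [0.7, -0.6, -0.2]
gripper_width: 48.3
gripper_force: 0.0
t 8.1 ee [678.9  -8.4 147.9] [-1.800e+02 -1.000e-01  1.722e+02] w 48.3 F [ 0.7 -0.6 -0.2] T [ 0.03  0.02 -0.06] gf 0.0 j6 -84
ee [678.9  -8.4 147.9] yaw 172.2 -> d [100.  -61.6 132.4] roll 0.002
```

```bash

python3 -m pendant '{"translation":[[25,-15.4,0],[25,-15.4,0],[25,-15.4,0],[25,-15.4,0],[0,0,30],[0,0,30],[0,0,30],[0,0,10]],"roll":[0,0,0,0,0,0,0,0],"hand":[120,120,120,120,120,120,120,120]}' | tail -c 300
python3 -c "
from h import *
st();to(571.4,-55.9,15.5,172.1); p=env.grab_frame('wrist'); save(p,'w3')"
```

```text
time_s: 8.75
ee_pos: [568.6, -55.8, 44.0]
ee_rot: [-180.0, -0.5, 172.2]
force: [-0.8, 0.7, 0.9]
gripper_width: 48.5
gripper_force: 0.0
t 8.8 ee [568.6 -55.8  44. ] [-180.    -0.5  172.2] w 48.5 F [-0.8  0.7  0.9] T [-0.01  0.01 -0.07] gf 0.0 j6 -89
ee [568.6 -55.8  44. ] yaw 172.2 -> d [-2.8  0.2 28.5] roll 0.002
```

View pics/w3.png

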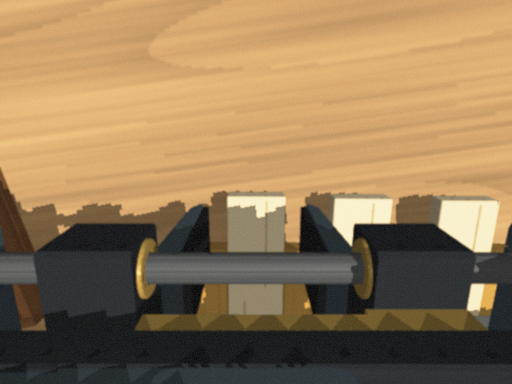

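The fingers straddle the right stub, centred near column 256. I'll grip it and draw it out.

```bash

python3 -m pendant '{"translation":[[0,0,10],[0,0,11],[0,0,11],[0,0,0],[0,0,0],[0,0,0],[0,0,0],[0,0,0]],"roll":[0,0,0,0,0,0,0,0],"hand":[120,120,120,120,255,255,255,255]}' 40 | tail -c 300
python3 -m pendant '{"translation":[[0,0,0],[0,0,0],[10,0,0],[20,0,0],[25,0,0],[25,0,0],[25,0,0],[25,0,0]],"roll":[0,0,0,0,0,0,0,0],"hand":[255,255,255,255,255,255,255,255]}' | tail -c 300
python3 -c "
from h import *
st();to(473.8,-395.9,60,182)"
```

```text
time_s: 9.47
ee_pos: [572.7, -56.0, 16.6]
ee_rot: [180.0, 0.1, 172.3]
force: [-0.0, 0.4, 0.6]
gripper_width: 33.6
gripper_force: 40.0
time_s: 10.13
ee_pos: [441.5, -38.3, 16.0]
ee_rot: [180.0, 0.0, 172.3]
force: [0.3, -0.4, -0.2]
gripper_width: 33.4
gripper_force: 40.0
t 10.1 ee [441.5 -38.3  16. ] [180.    0.  172.3] w 33.4 F [ 0.3 -0.4 -0.2] T [0.01 0.02 0.  ] gf 40.0 j6 -89
ee [441.5 -38.3  16. ] yaw 172.3 -> d [ -80.1 -350.   -44. ] roll -0.17
```

```bash

python3 -m pendant '{"translation":[[0,0,-15],[0,0,-15],[0,-15,-15],[-8,-30,0],[-8,-30,0],[-8,-35,0],[-8,-35,0],[-8,-35,0]],"roll":[0,0,0,0,0,0,0,0],"hand":[255,255,255,255,255,255,255,255]}' 40 | tail -c 300
python3 -m pendant '{"translation":[[-8,-35,0],[-8,-35,0],[-8,-35,0],[-8,-35,0],[-8,-30,0],[0,0,0],[0,0,0],[0,0,0]],"roll":[0,0,0,0,0,-0.1,-0.07,0],"hand":[255,255,255,255,255,255,255,255]}' | tail -c 300
python3 - <<'E'
from h import *
st();to(473.8,-395.9,8.5,182)
p=env.grab_frame('top'); save(p,'t2')
for r in env.regions_of(p,'tray')[:1]: print(*box(pts(p,r['pixels'])))
P=pts(p,np.ones((384,512),bool)); n=P[(P[:,0]>390)&(P[:,0]<660)&(P[:,1]<-190)&(P[:,1]>-480)&(P[:,2]>18)&(P[:,2]<28)]; print(box(n))
E
```

```text
time_s: 10.8
ee_pos: [457.6, -223.3, 60.8]
ee_rot: [180.0, -0.1, 172.3]
force: [1.3, 0.3, -1.2]
gripper_width: 33.7
gripper_force: 40.0
time_s: 11.47
ee_pos: [474.4, -396.0, 60.2]
ee_rot: [179.9, -0.1, -178.0]
force: [-0.5, 0.3, -0.9]
gripper_width: 33.9
gripper_force: 40.0
t 11.5 ee [ 474.4 -396.    60.2] [ 1.799e+02 -1.000e-01 -1.780e+02] w 33.9 F [-0.5  0.3 -0.9] T [0.07 0.05 0.03] gf 40.0 j6 -133
ee [ 474.4 -396.    60.2] yaw -178.0 -> d [ 0.6  0.1 51.7] roll 0.0
[666.7  -4.9] [239.  137.6] 82.4 48.7
[array([ 525.2, -343.8]), array([214.9, 262.2]), 4.6, np.float64(23.8)]
```

View pics/t2.png

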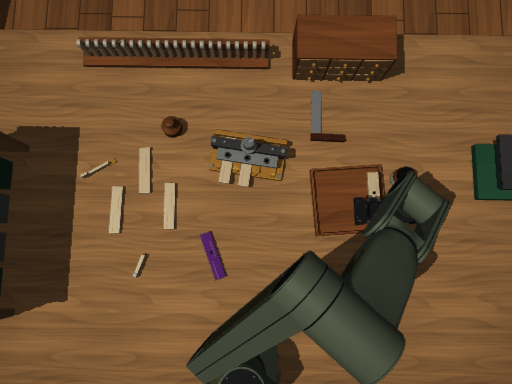

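The top view shows the slab over the tray's right part (374,184), clear of the walls. I'll lower it and release.

```bash

python3 -m pendant '{"translation":[[0,0,15],[0,0,15],[0,0,12],[0,0,6],[0,0,3.5],[0,0,0],[0,0,0],[0,0,0]],"roll":[0,0,0,0,0,0,0,0],"hand":[255,255,255,255,255,255,255,255]}' 40 | tail -c 300
python3 -m pendant '{"translation":[[0,0,0],[0,0,0],[0,0,0],[0,0,0],[0,0,0],[0,0,-15],[0,0,-20],[0,0,-20]],"roll":[0,0,0,0,0,0,0,0],"hand":[120,120,120,120,120,120,120,120]}' | tail -c 300
python3 -m pendant '{"translation":[[8,30,0],[8,35,0],[8,35,0],[8,35,0],[8,35,0],[8,35,0],[8,35,0],[8,35,0]],"roll":[0.1,0.074,0,0,0,0,0,0],"hand":[120,120,120,120,120,120,120,120]}' | tail -c 300
python3 -c "
from h import *
st();to(579.9,5.5,16,172.1); p=env.grab_frame('top'); save(p,'t3')"
```

```text
time_s: 12.23
ee_pos: [476.0, -396.4, 10.1]
ee_rot: [-180.0, 0.1, -178.0]
force: [0.3, 0.2, -0.4]
gripper_width: 33.5
gripper_force: 40.0
time_s: 12.9
ee_pos: [475.2, -395.8, 64.5]
ee_rot: [179.9, -0.1, -178.0]
force: [0.1, -0.5, 0.3]
gripper_width: 48.4
gripper_force: 0.0
time_s: 13.57
ee_pos: [442.0, -114.8, 64.6]
ee_rot: [180.0, 0.0, 172.0]
force: [0.5, 0.1, 0.3]
gripper_width: 47.9
gripper_force: 0.0
t 13.6 ee [ 442.  -114.8   64.6] [180.   0. 172.] w 47.9 F [0.5 0.1 0.3] T [ 0.01  0.01 -0.02] gf 0.0 j6 -98
ee [ 442.  -114.8   64.6] yaw 172.0 -> d [-119.9  138.3   48.6] roll -0.001
```

```bash

python3 -m pendant '{"translation":[[-24,27.7,0],[-24,27.7,0],[-24,27.7,0],[-24,27.7,0],[-24,27.6,0],[0,0,10],[0,0,14],[0,0,0]],"roll":[0,0,0,0,0,0,0,0],"hand":[120,120,120,120,120,120,120,120]}' 40 | tail -c 300
python3 -c "
from h import *
st();to(579.9,5.5,16,172.1)"
```

```text
time_s: 14.28
ee_pos: [578.5, 4.4, 37.9]
ee_rot: [-180.0, -0.3, 172.1]
force: [-1.3, 0.1, -0.7]
gripper_width: 48.2
gripper_force: 0.0
t 14.3 ee [578.5   4.4  37.9] [-180.    -0.3  172.1] w 48.2 F [-1.3  0.1 -0.7] T [ 0.05 -0.01 -0.  ] gf 0.0 j6 -83
ee [578.5   4.4  37.9] yaw 172.1 -> d [-1.2  1.3 21.9] roll 0.0
```

```bash

python3 -m pendant '{"translation":[[0,1.2,12],[0,0,12],[0,0,0],[0,0,0],[0,0,0],[0,0,0],[0,0,0],[0,0,0]],"roll":[0,0,0,0,0,0,0,0],"hand":[120,120,120,255,255,255,255,255]}' 40 | tail -c 300
python3 -m pendant '{"translation":[[0,0,0],[10,0,0],[20,0,0],[25,0,0],[25,0,0],[25,0,0],[25,0,0],[0,0,-10]],"roll":[0,0,0,0,0,0,0,0],"hand":[255,255,255,255,255,255,255,255]}' | tail -c 300
python3 -m pendant '{"translation":[[0,0,-15],[0,0,-20],[-5,-20,0],[-7,-35,0],[-7,-38,0],[-7,-38,0],[-7,-38,0],[-7,-38,0]],"roll":[0,0,0,0,0,0,0,0],"hand":[255,255,255,255,255,255,255,255]}' 40 | tail -c 300
python3 -m pendant '{"translation":[[-7,-38,0],[-7,-38,0],[-7,-38,0],[-6,-30,0],[0,0,0],[0,0,0],[0,0,0],[0,0,0]],"roll":[0,0,0,0,-0.1,-0.07,0,0],"hand":[255,255,255,255,255,255,255,255]}' | tail -c 300
python3 -c "
from h import *
st();to(468.7,-336.1,9,182)"
```

```text
time_s: 14.95
ee_pos: [581.0, 5.1, 17.4]
ee_rot: [-180.0, 0.1, 172.1]
force: [-0.6, -1.9, 3.7]
gripper_width: 33.8
gripper_force: 40.0
time_s: 15.62
ee_pos: [442.3, 23.8, 24.4]
ee_rot: [-179.9, -0.7, 172.1]
force: [-1.1, 0.6, -1.3]
gripper_width: 33.7
gripper_force: 40.0
time_s: 16.28
ee_pos: [461.4, -188.3, 61.2]
ee_rot: [180.0, -0.1, 172.1]
force: [0.9, 0.1, -0.7]
gripper_width: 33.7
gripper_force: 40.0
time_s: 16.95
ee_pos: [468.7, -332.8, 60.9]
ee_rot: [179.9, -0.1, -178.3]
force: [0.3, 0.2, -0.5]
gripper_width: 33.3
gripper_force: 40.0
t 16.9 ee [ 468.7 -332.8   60.9] [ 1.799e+02 -1.000e-01 -1.783e+02] w 33.3 F [ 0.3  0.2 -0.5] T [0.02 0.05 0.02] gf 40.0 j6 -128
ee [ 468.7 -332.8   60.9] yaw -178.3 -> d [ 0.1 -3.3 51.9] roll -0.006
```

```bash

python3 -m pendant '{"translation":[[0,-3,15],[0,0,15],[0,0,12],[0,0,6],[0,0,3.5],[0,0,0],[0,0,0],[0,0,0]],"roll":[0,0,0,0,0,0,0,0],"hand":[255,255,255,255,255,255,255,255]}' 40 | tail -c 300
python3 -m pendant '{"translation":[[0,0,0],[0,0,0],[0,0,0],[0,0,0],[0,0,0],[0,0,-15],[0,0,-20],[0,0,-20]],"roll":[0,0,0,0,0,0,0,0],"hand":[120,120,120,120,120,120,120,120]}' | tail -c 300
python3 -m pendant '{"translation":[[0,0,0],[0,0,0],[-5,36,0],[-5,38,0],[-5,38,0],[-5,38,0],[-5,38,0],[-5,38,0]],"roll":[0.1,0.068,0,0,0,0,0,0],"hand":[120,120,120,120,120,120,120,120]}' | tail -c 300
python3 -m pendant '{"translation":[[-6,38,0],[-6,38,0],[-6,38,0],[-6,38,0],[-6,30,0],[-3,5,10],[0,0,12],[0,0,0]],"roll":[0,0,0,0,0,0,0,0],"hand":[120,120,120,120,120,120,120,120]}' | tail -c 300
python3 -c "
from h import *
st();to(588.4,66.9,16,172.1); p=env.grab_frame('top'); save(p,'t4')"
```

```text
time_s: 17.62
ee_pos: [470.1, -336.8, 10.7]
ee_rot: [-180.0, 0.1, -178.2]
force: [0.8, -0.4, -0.7]
gripper_width: 33.7
gripper_force: 40.0
time_s: 18.28
ee_pos: [469.1, -336.3, 65.0]
ee_rot: [179.9, -0.1, -178.2]
force: [0.4, -0.1, 0.9]
gripper_width: 48.5
gripper_force: 0.0
time_s: 18.95
ee_pos: [530.3, -115.1, 65.1]
ee_rot: [180.0, 0.0, 172.1]
force: [0.8, -0.2, -0.4]
gripper_width: 48.3
gripper_force: 0.0
time_s: 19.62
ee_pos: [586.7, 64.2, 40.6]
ee_rot: [-179.9, -0.3, 172.2]
force: [-1.4, 0.1, -0.7]
gripper_width: 48.3
gripper_force: 0.0
t 19.6 ee [586.7  64.2  40.6] [-179.9   -0.3  172.2] w 48.3 F [-1.4  0.1 -0.7] T [ 0.02 -0.   -0.  ] gf 0.0 j6 -77
ee [586.7  64.2  40.6] yaw 172.2 -> d [-1.4  2.9 24.6] roll 0.002
```

View pics/t4.png

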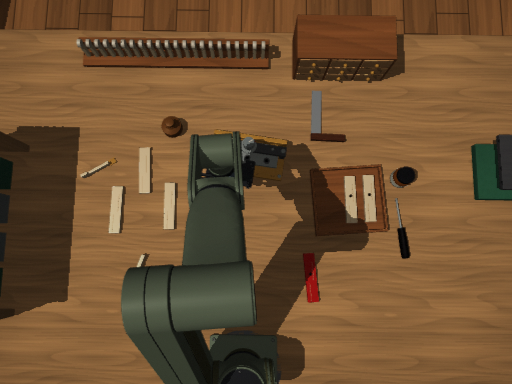

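Two slabs lie flat in the tray at (351,199) and (370,198). Now the third.

```bash

python3 -m pendant '{"translation":[[0,2.5,13],[0,0,13],[0,0,0],[0,0,0],[0,0,0],[0,0,0],[0,0,0],[0,0,0]],"roll":[0,0,0,0,0,0,0,0],"hand":[120,120,120,255,255,255,255,255]}' 40 | tail -c 300
python3 -m pendant '{"translation":[[0,0,0],[10,0,0],[20,0,0],[25,0,0],[25,0,0],[25,0,0],[25,0,0],[0,0,-10]],"roll":[0,0,0,0,0,0,0,0],"hand":[255,255,255,255,255,255,255,255]}' | tail -c 300
python3 -m pendant '{"translation":[[0,0,-15],[0,0,-20],[-5,-20,0],[-5,-35,0],[-5,-38,0],[-5,-38,0],[-5,-38,0],[-5,-38,0]],"roll":[0,0,0,0,0,0,0,0],"hand":[255,255,255,255,255,255,255,255]}' 40 | tail -c 300
python3 -m pendant '{"translation":[[-6,-38,0],[-6,-38,0],[-6,-38,0],[-6,-36,0],[0,0,0],[0,0,0],[0,0,0],[0,0,0]],"roll":[0,0,0,0,-0.1,-0.07,0,0],"hand":[255,255,255,255,255,255,255,255]}' | tail -c 300
python3 -c "
from h import *
st();to(463.6,-276.3,9,182)"
```

```text
time_s: 20.33
ee_pos: [589.3, 66.1, 17.9]
ee_rot: [180.0, 0.1, 172.2]
force: [-0.5, -2.2, 3.2]
gripper_width: 33.4
gripper_force: 39.9
time_s: 21.0
ee_pos: [450.7, 84.0, 24.9]
ee_rot: [-179.8, -0.7, 172.2]
force: [-1.2, -0.1, -1.0]
gripper_width: 33.3
gripper_force: 39.9
time_s: 21.67
ee_pos: [460.0, -125.9, 61.7]
ee_rot: [180.0, -0.1, 172.2]
force: [0.8, -1.2, 0.1]
gripper_width: 33.9
gripper_force: 39.9
time_s: 22.33
ee_pos: [463.9, -276.1, 61.5]
ee_rot: [179.9, -0.1, -178.2]
force: [0.0, 0.5, -0.5]
gripper_width: 33.6
gripper_force: 39.9
t 22.3 ee [ 463.9 -276.1   61.5] [ 1.799e+02 -1.000e-01 -1.782e+02] w 33.6 F [ 0.   0.5 -0.5] T [ 0.08  0.03 -0.03] gf 39.9 j6 -124
ee [ 463.9 -276.1   61.5] yaw -178.2 -> d [ 0.3 -0.2 52.5] roll -0.004
```

```bash

python3 -m pendant '{"translation":[[0,0,15],[0,0,15],[0,0,12],[0,0,6],[0,0,4],[0,0,0],[0,0,0],[0,0,0]],"roll":[0,0,0,0,0,0,0,0],"hand":[255,255,255,255,255,255,255,255]}' 40 | tail -c 300
python3 -m pendant '{"translation":[[0,0,0],[0,0,0],[0,0,0],[0,0,0],[0,0,0],[0,0,-15],[0,0,-20],[0,0,-30]],"roll":[0,0,0,0,0,0,0,0],"hand":[120,120,120,120,120,120,120,120]}' | tail -c 300
python3 -m pendant '{"translation":[[0,30,-10],[0,36,-10],[0,36,-10],[0,36,0],[0,36,0],[0,36,0],[0,36,0],[0,36,0]],"roll":[0,0,0,0,0,0,0,0],"hand":[120,120,120,120,120,120,120,120]}' | tail -c 300
python3 -m pendant '{"translation":[[0,36,0],[0,36,0],[0,36,0],[0,36,0],[0,36,0],[0,30,0],[0,25,0],[0,0,0]],"roll":[0,0,0,0,0,0,0,0],"hand":[120,120,120,120,120,120,120,120]}' | tail -c 300
cat >> h.py <<'E'
def blanks(cam='top'):
    p=env.grab_frame(cam)
    for r in env.regions_of(p,'blank0'):
        P=pts(p,r['pixels'])
        if len(P)<50: continue
        zt=np.median(P[:,2]); P=P[abs(P[:,2]-zt)<3]; print(cam,round(r['score'],2),np.round(r['rect']),*box(P))
    return p
E
python3 -c "
from h import *
st();save(blanks('top'),'t5'); save(blanks('wrist'),'w5')"
```

```text
time_s: 23.0
ee_pos: [465.2, -277.0, 10.5]
ee_rot: [-180.0, 0.1, -178.1]
force: [-0.4, 0.0, -0.9]
gripper_width: 33.8
gripper_force: 39.9
time_s: 23.67
ee_pos: [463.1, -275.9, 73.6]
ee_rot: [179.8, -0.3, -178.1]
force: [0.4, 0.3, -0.3]
gripper_width: 48.4
gripper_force: 0.0
time_s: 24.33
ee_pos: [455.0, 6.6, 105.1]
ee_rot: [180.0, 0.0, -178.1]
force: [0.4, -0.3, -0.5]
gripper_width: 48.4
gripper_force: 0.0
time_s: 25.0
ee_pos: [447.9, 244.0, 105.1]
ee_rot: [179.9, 0.1, -177.9]
force: [0.5, -0.3, 0.9]
gripper_width: 48.2
gripper_force: 0.0
t 25.0 ee [447.9 244.  105.1] [ 1.799e+02  1.000e-01 -1.779e+02] w 48.2 F [ 0.5 -0.3  0.9] T [ 0.05 -0.01  0.01] gf 0.0 j6 -65
top 0.73 [145. 164.  12.  36.] [631.9 329.5] [113.   35.5] 1.2 12.7
top 0.55 [171. 192.  16.  19.] [543.  244.2] [33.8 61.7] 89.1 12.0
wrist 0.84 [466. 197.  65. 100.] [448.7 412.3] [35.5 83.6] 88.6 11.5
wrist 0.84 [254. 235.  44. 160.] [491.3 242.1] [140.   33.9] 0.9 11.4
```

View pics/t5.png

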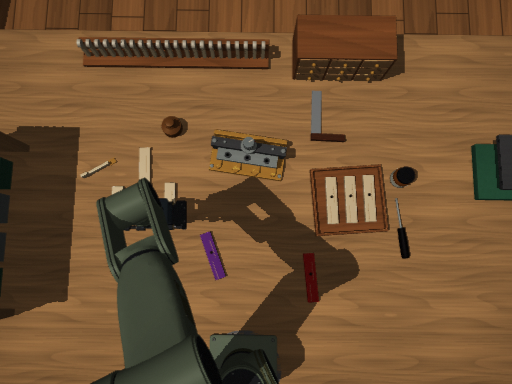

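View pics/w5.png

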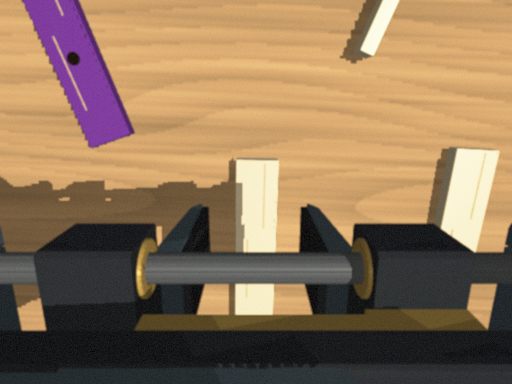

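All three bored pieces lie in the tray, and the nearest blank is directly under the gripper. I'll grip it near its near end.

```bash

python3 -m pendant '{"translation":[[6,-0.5,20],[0,0,25],[0,0,25],[0,0,20],[0,0,8],[0,0,4],[0,0,0],[0,0,0]],"roll":[0.02,0,0,0,0,0,0,0],"hand":[120,120,120,120,120,120,120,120]}' 40 | tail -c 300
python3 -m pendant '{"translation":[[0,0,0],[0,0,0],[0,0,0],[0,0,0],[0,0,-10],[0,0,-15],[0,0,-15],[0,0,-10]],"roll":[0,0,0,0,0,0,0,0],"hand":[255,255,255,255,255,255,255,255]}' | tail -c 300
python3 - <<'E'
from h import *
st()
p=blanks('wrist'); P=pts(p,np.ones((384,512),bool)); n=P[(P[:,2]>25)&(P[:,2]<90)&(abs(P[:,1]-242)<22)&(P[:,0]<480)]; print(box(n), n[:,0].min())
to(521,76,80,172.1)
E
```

```text
time_s: 25.87
ee_pos: [442.4, 239.1, 3.8]
ee_rot: [180.0, 0.1, -179.3]
force: [0.2, 0.1, -0.6]
gripper_width: 47.9
gripper_force: 0.0
time_s: 26.53
ee_pos: [441.9, 239.4, 54.6]
ee_rot: [180.0, 0.1, -179.2]
force: [0.9, 0.1, -0.5]
gripper_width: 33.6
gripper_force: 39.8
t 26.5 ee [441.9 239.4  54.6] [ 1.800e+02  1.000e-01 -1.792e+02] w 33.6 F [ 0.9  0.1 -0.5] T [ 0.04  0.   -0.01] gf 39.8 j6 -64
wrist 0.68 [484. 246.  56. 169.] [470.  401.9] [127.   18.1] 0.3 11.3
wrist 0.56 [256. 256.  68. 119.] [452.9 239. ] [64.1 34.3] 1.0 62.0
[array([450.3, 242. ]), array([59.3, 44. ]), 0.0, np.float64(62.1)] 420.6800799686862
ee [442.7 239.8  54.9] yaw -179.2 -> d [ -76.1 -164.9  -25.1] roll 0.151
```

```bash

python3 -m pendant '{"translation":[[0,0,0],[0,0,0],[-5,-25,0],[-5,-35,0],[-5,-35,0],[-5,-35,0],[-5,-35,0],[-5,-35,0]],"roll":[0.08,0.071,0,0,0,0,0,0],"hand":[255,255,255,255,255,255,255,255]}' 40 | tail -c 300
python3 -m pendant '{"translation":[[-6,-35,0],[-6,-30,0],[0,-10,0],[0,0,10],[0,0,10],[0,0,8],[0,0,0],[0,0,0]],"roll":[0,0,0,0,0,0,0,0],"hand":[255,255,255,255,255,255,255,255]}' | tail -c 300
python3 - <<'E'
from h import *
st(); to(445.6,-38.5,20.5,172.1)
p=env.grab_frame('wrist');save(p,'w6')
E
```

```text
time_s: 27.3
ee_pos: [442.9, 35.4, 52.4]
ee_rot: [-180.0, -0.1, 172.1]
force: [0.7, 0.2, -0.6]
gripper_width: 33.6
gripper_force: 39.8
time_s: 27.97
ee_pos: [444.8, -38.5, 24.4]
ee_rot: [180.0, -0.1, 172.1]
force: [-0.2, -0.2, -0.5]
gripper_width: 33.5
gripper_force: 39.8
t 28.0 ee [444.8 -38.5  24.4] [ 1.800e+02 -1.000e-01  1.721e+02] w 33.5 F [-0.2 -0.2 -0.5] T [ 0.05  0.   -0.02] gf 39.8 j6 -89
ee [444.8 -38.5  24.4] yaw 172.1 -> d [-0.8  0.1  3.9] roll 0.001
```

View pics/w6.png

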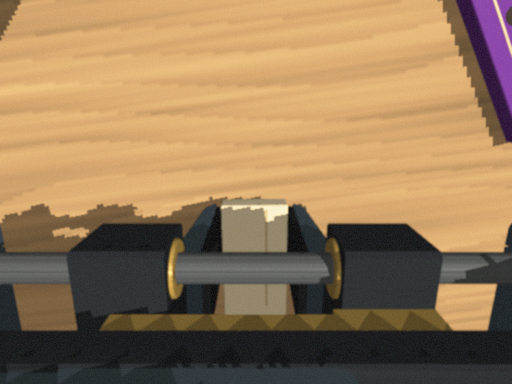

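The blank is held straight. I'll insert it.

```bash

python3 -m pendant '{"translation":[[0,0,3.7],[0,0,0],[-10,0,0],[-10,0,0],[-10,0,0],[-10,0,0],[-10,0,0],[-10,0,0]],"roll":[0,0,0,0,0,0,0,0],"hand":[255,255,255,255,255,255,255,255]}' 40 | tail -c 300
python3 -m pendant '{"translation":[[-8,0,0],[-10,0,0],[-10,0,0],[-10,0,0],[-10,0,0],[-10,0,0],[-6,0,0],[0,0,0]],"roll":[0,0,0,0,0,0,0,0],"hand":[255,255,255,255,255,255,255,255]}' | tail -c 300
python3 - <<'E'
from h import *
st()
E
```

```text
time_s: 28.68
ee_pos: [506.3, -47.5, 21.2]
ee_rot: [180.0, 0.0, 172.1]
force: [-0.3, 1.0, -0.2]
gripper_width: 33.3
gripper_force: 39.8
time_s: 29.35
ee_pos: [570.0, -56.3, 21.3]
ee_rot: [180.0, 0.1, 172.1]
force: [-0.0, 1.1, -0.6]
gripper_width: 33.5
gripper_force: 39.8
t 29.4 ee [570.  -56.3  21.3] [1.800e+02 1.000e-01 1.721e+02] w 33.5 F [-0.   1.1 -0.6] T [-0.01  0.05  0.  ] gf 39.8 j6 -89
```

```bash

python3 -m pendant '{"translation":[[0,0,0],[0,0,0],[0,0,0],[0,0,0],[0,0,-15],[0,0,-15],[16,0,0],[16,0,0]],"roll":[0,0,0,0,0,0,0,0],"hand":[120,120,120,120,120,120,120,120]}' | tail -c 300
python3 -m pendant '{"translation":[[18,0,0],[0,0,0],[0,0,14],[0,0,18],[0,0,0],[0,0,0],[0,0,0],[0,0,0]],"roll":[0,0,0,0,0,0,0,0],"hand":[255,255,255,255,255,255,255,255]}' | tail -c 300
python3 - <<'E'
from h import *
st(); p=env.grab_frame('wrist');save(p,'w7')
E
python3 -m pendant '{"translation":[[-3,0,0],[-3,0,0],[-3,0,0],[-2,0,0],[-2,0,0],[0,0,0],[0,0,0],[0,0,0]],"roll":[0,0,0,0,0,0,0,0],"hand":[255,255,255,255,255,255,255,255]}' | tail -c 300

```

```text
time_s: 30.02
ee_pos: [537.3, -51.7, 52.3]
ee_rot: [180.0, 0.2, 172.1]
force: [-0.1, 0.5, 0.3]
gripper_width: 48.4
gripper_force: 0.0
time_s: 30.68
ee_pos: [519.7, -49.3, 20.1]
ee_rot: [180.0, 0.1, 172.1]
force: [-0.4, -0.0, -0.2]
gripper_width: 0.7
gripper_force: 0.0
t 30.7 ee [519.7 -49.3  20.1] [1.800e+02 1.000e-01 1.721e+02] w 0.7 F [-0.4 -0.  -0.2] T [0.04 0.02 0.01] gf 0.0 j6 -89
time_s: 31.4
ee_pos: [531.4, -50.9, 19.2]
ee_rot: [180.0, -0.0, 172.1]
force: [0.2, -0.0, 0.0]
gripper_width: 0.6
gripper_force: 0.0
```

View pics/w7.png

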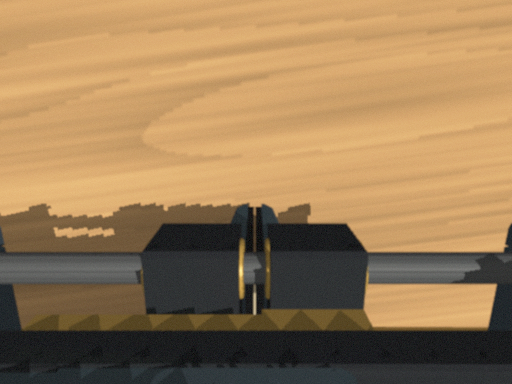

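```bash

for i in 1 2 3; do python3 -m pendant '{"translation":[[-1,0,0],[-1,0,0],[-1,0,0],[0,0,0],[0,0,0],[0,0,0],[0,0,0],[0,0,0]],"roll":[0,0,0,0,0,0,0,0],"hand":[255,255,255,255,255,255,255,255]}' | sed -n '2p;4p'; done

```

```text
ee_pos: [534.5, -51.3, 19.2]
force: [0.2, 0.9, 0.5]
ee_pos: [536.3, -51.6, 19.1]
force: [-4.7, -0.5, 3.7]
ee_pos: [536.4, -51.6, 18.8]
force: [-10.0, 2.5, 7.7]
```

```bash

python3 -m pendant '{"translation":[[8,0,0],[8,0,0],[0,0,-20],[0,0,-32],[0,0,-32],[2,30,0],[2,36,0],[2,36,0]],"roll":[0,0,0,0,0,0,0,0],"hand":[120,120,120,120,120,120,120,120]}' 40| tail -c 300
python3 -m pendant '{"translation":[[2,36,0],[2,36,0],[2,36,0],[2,36,0],[2,36,0],[1,36,0],[1,30,0],[0,28.7,0]],"roll":[0,0,0,0,0,0,0,0],"hand":[120,120,120,120,120,120,120,120]}' | tail -c 300
python3 -m pendant '{"translation":[[0,0,0],[0,0,0],[0,0,0],[0,0,0],[0,0,0],[0,0,0],[0,0,0],[0,0,0]],"roll":[-0.09,-0.08,0,0,0,0,0,0],"hand":[120,120,120,120,120,120,120,120]}' | tail -c 300
python3 - <<'E'
from h import *
st(); p=blanks('wrist'); P=pts(p,np.ones((384,512),bool))
n=P[(P[:,0]>520)&(P[:,0]<560)&(P[:,1]>300)&(P[:,1]<360)&(P[:,2]>9)&(P[:,2]<15)]; print(box(n),n[:,0].min())
blanks('top')
E
```

```text
time_s: 34.07
ee_pos: [534.2, 52.5, 104.5]
ee_rot: [179.9, 0.3, 172.0]
force: [0.1, -0.3, -1.0]
gripper_width: 47.8
gripper_force: 0.0
time_s: 34.73
ee_pos: [559.1, 328.2, 103.4]
ee_rot: [179.9, 0.1, 172.2]
force: [1.1, -0.2, 0.1]
gripper_width: 48.3
gripper_force: 0.0
time_s: 35.4
ee_pos: [558.7, 325.4, 103.4]
ee_rot: [180.0, 0.0, -178.2]
force: [-0.6, 0.3, 0.2]
gripper_width: 48.0
gripper_force: 0.0
t 35.4 ee [558.7 325.4 103.4] [ 180.     0.  -178.2] w 48.0 F [-0.6  0.3  0.2] T [ 0.03  0.03 -0.01] gf 0.0 j6 -63
wrist 0.61 [376.  97.  76. 194.] [486.6 411.9] [ 34.8 141.3] 88.9 11.5
wrist 0.59 [256. 238.  48. 154.] [603.8 326.7] [136.4  33.7] 2.7 11.4
[array([548.1, 324.1]), array([24.9, 33.6]), 2.4, np.float64(11.4)] 535.1177529127274
top 0.77 [267. 166.  16.  47.] [629.6 -62.6] [ 33.6 152. ] 83.3 28.4
top 0.73 [146. 171.   8.  46.] [614.  329.1] [148.9  35.7] 1.5 12.6
```

```bash

python3 -m pendant '{"translation":[[5,-0.9,20],[0,0,25],[0,0,25],[0,0,18],[0,0,8],[0,0,4],[0,0,0],[0,0,0]],"roll":[-0.007,0,0,0,0,0,0,0],"hand":[120,120,120,120,120,120,120,120]}' 40 | tail -c 300
python3 -m pendant '{"translation":[[0,0,0],[0,0,0],[0,0,0],[0,0,0],[0,0,-10],[0,0,-15],[0,0,-15],[0,0,-10]],"roll":[0,0,0,0,0,0,0,0],"hand":[255,255,255,255,255,255,255,255]}' | tail -c 300
python3 - <<'E'
from h import *
st(); to(451,22.9,54)
E
```

```text
time_s: 36.27
ee_pos: [554.4, 325.0, 4.2]
ee_rot: [179.9, 0.1, -177.8]
force: [0.3, 0.2, -0.3]
gripper_width: 47.9
gripper_force: 0.0
time_s: 36.93
ee_pos: [554.0, 324.8, 55.1]
ee_rot: [180.0, 0.1, -177.8]
force: [-0.2, -0.0, -0.5]
gripper_width: 33.8
gripper_force: 40.0
t 36.9 ee [554.  324.8  55.1] [ 1.800e+02  1.000e-01 -1.778e+02] w 33.8 F [-0.2 -0.  -0.5] T [ 0.06  0.   -0.03] gf 40.0 j6 -63
ee [554.  324.8  55.1] yaw -177.8 -> d [ 114.8 -297.6    1.1] roll 0.0
```

```bash

python3 -m pendant '{"translation":[[30,0,0],[35,-10,0],[35,-30,0],[15,-36,0],[0,-36,0],[0,-36,0],[0,-36,0],[0,-36,0]],"roll":[0,0,0,0,0,0,0,0],"hand":[255,255,255,255,255,255,255,255]}' 40 | tail -c 300
python3 -m pendant '{"translation":[[0,-36,0],[0,-30,0],[0,-12,0],[0,0,0],[0,0,0],[0,0,10],[0,0,10],[0,0,8]],"roll":[0,0,0,0.09,0.086,0,0,0],"hand":[255,255,255,255,255,255,255,255]}' | tail -c 300
python3 - <<'E'
from h import *
st(); to(454.1,22.9,21,172.1)
E
```

```text
time_s: 37.6
ee_pos: [450.3, 101.8, 53.9]
ee_rot: [180.0, 0.0, -177.7]
force: [0.1, -0.7, -0.3]
gripper_width: 33.6
gripper_force: 40.0
time_s: 38.27
ee_pos: [453.6, 25.2, 25.2]
ee_rot: [180.0, 0.0, 172.2]
force: [0.2, 0.2, 0.4]
gripper_width: 33.8
gripper_force: 40.0
t 38.3 ee [453.6  25.2  25.2] [180.    0.  172.2] w 33.8 F [0.2 0.2 0.4] T [ 0.    0.02 -0.  ] gf 40.0 j6 -80
ee [453.6  25.2  25.2] yaw 172.2 -> d [-0.8 -2.2  4.2] roll 0.001
```

```bash

python3 -m pendant '{"translation":[[0,-2.2,3.7],[0,0,0],[-10,0,0],[-10,0,0],[-10,0,0],[-10,0,0],[-10,0,0],[-10,0,0]],"roll":[0,0,0,0,0,0,0,0],"hand":[255,255,255,255,255,255,255,255]}' 40 | tail -c 300
python3 -m pendant '{"translation":[[-8,0,0],[-10,0,0],[-10,0,0],[-10,0,0],[-10,0,0],[-10,0,0],[-6,0,0],[0,0,0]],"roll":[0,0,0,0,0,0,0,0],"hand":[255,255,255,255,255,255,255,255]}' | tail -c 300
python3 -m pendant '{"translation":[[0,0,0],[0,0,0],[0,0,0],[0,0,0],[0,0,-15],[0,0,-15],[16,0,0],[16,0,0]],"roll":[0,0,0,0,0,0,0,0],"hand":[120,120,120,120,120,120,120,120]}' | tail -c 300
python3 -m pendant '{"translation":[[18,0,0],[0,0,0],[0,0,14],[0,0,18],[0,0,0],[0,0,0],[0,0,0],[0,0,0]],"roll":[0,0,0,0,0,0,0,0],"hand":[255,255,255,255,255,255,255,255]}' | tail -c 300

```

```text
time_s: 38.93
ee_pos: [514.2, 14.7, 21.6]
ee_rot: [180.0, 0.0, 172.2]
force: [-0.3, 1.0, -0.3]
gripper_width: 33.3
gripper_force: 40.0
time_s: 39.6
ee_pos: [577.9, 6.0, 21.6]
ee_rot: [180.0, 0.1, 172.2]
force: [0.2, 0.4, -0.5]
gripper_width: 33.8
gripper_force: 40.0
time_s: 40.27
ee_pos: [545.2, 10.6, 52.6]
ee_rot: [180.0, 0.2, 172.2]
force: [0.1, 0.7, 0.1]
gripper_width: 48.5
gripper_force: 0.0
time_s: 40.93
ee_pos: [527.6, 13.0, 20.4]
ee_rot: [180.0, 0.1, 172.2]
force: [-0.5, 0.5, -0.0]
gripper_width: 0.6
gripper_force: 0.0
```

```bash

python3 -m pendant '{"translation":[[-3,0,0],[-3,0,0],[-3,0,0],[-2,0,0],[-2,0,0],[-1,0,0],[0,0,0],[0,0,0]],"roll":[0,0,0,0,0,0,0,0],"hand":[255,255,255,255,255,255,255,255]}' | sed -n '2p;4p'
for i in 1 2; do python3 -m pendant '{"translation":[[-1,0,0],[-1,0,0],[-1,0,0],[0,0,0],[0,0,0],[0,0,0],[0,0,0],[0,0,0]],"roll":[0,0,0,0,0,0,0,0],"hand":[255,255,255,255,255,255,255,255]}' | sed -n '2p;4p'; done

```

```text
ee_pos: [540.4, 11.1, 19.5]
force: [-0.2, -0.0, -0.2]
ee_pos: [543.4, 10.7, 19.5]
force: [-0.1, 0.7, 0.2]
ee_pos: [545.3, 10.4, 19.4]
force: [-5.5, 1.7, 2.8]
```

```bash

python3 -m pendant '{"translation":[[8,0,0],[8,0,0],[0,0,-20],[0,0,-32],[0,0,-32],[12,32,0],[13,32,0],[13,32,0]],"roll":[0,0,0,0,0,0,0,0],"hand":[120,120,120,120,120,120,120,120]}' 40| tail -c 300
python3 -m pendant '{"translation":[[13,32,0],[13,32,0],[13,32,0],[13,32,0],[13,32,0],[12,32,0],[12,32,0],[12,32,0]],"roll":[0,0,0,0,0,0,0,0],"hand":[120,120,120,120,120,120,120,120]}' | tail -c 300
python3 -m pendant '{"translation":[[13,30,0],[0,0,0],[0,0,0],[0,0,0],[0,0,0],[0,0,0],[0,0,0],[0,0,0]],"roll":[-0.06,-0.06,0,0,0,0,0,0],"hand":[120,120,120,120,120,120,120,120]}' | tail -c 300
python3 - <<'E'
from h import *
st(); p=blanks('wrist'); save(p,'w8'); P=pts(p,np.ones((384,512),bool))
n=P[(P[:,0]>380)&(P[:,0]<435)&(P[:,1]>380)&(P[:,1]<450)&(P[:,2]>9)&(P[:,2]<15)]
print(box(n),n[:,0].min())
E
```

```text
time_s: 43.6
ee_pos: [506.6, 113.5, 104.6]
ee_rot: [179.9, 0.2, 172.1]
force: [0.4, -0.1, -0.3]
gripper_width: 47.8
gripper_force: 0.0
time_s: 44.27
ee_pos: [440.5, 382.0, 103.8]
ee_rot: [179.9, 0.1, 172.2]
force: [1.0, -1.3, -0.2]
gripper_width: 48.3
gripper_force: 0.0
time_s: 44.93
ee_pos: [432.5, 411.0, 103.7]
ee_rot: [180.0, 0.0, 179.0]
force: [0.4, -0.1, 0.9]
gripper_width: 48.5
gripper_force: 0.0
t 44.9 ee [432.5 411.  103.7] [180.   0. 179.] w 48.5 F [ 0.4 -0.1  0.9] T [0.06 0.02 0.  ] gf 0.0 j6 -47
wrist 0.73 [257. 237.  41. 153.] [476.2 412.2] [ 34. 139.] 89.0 11.4
[array([420.9, 413.3]), array([33.8, 28.4]), 89.3, np.float64(11.4)] 406.56600313318216
```

View pics/w8.png

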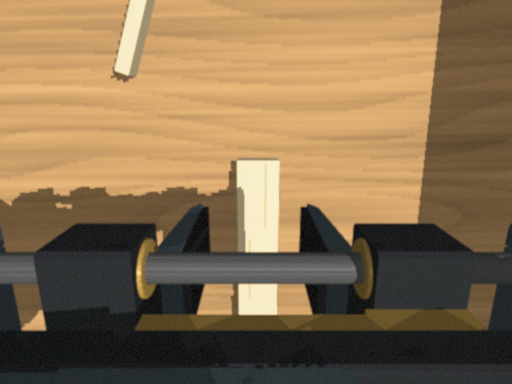

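The third blank is straight under the fingers. I'll grip it and carry it to the left channel.

```bash

python3 -m pendant '{"translation":[[7.5,1.8,20],[0,0,25],[0,0,25],[0,0,18],[0,0,8],[0,0,4.3],[0,0,0],[0,0,0]],"roll":[0,0,0,0,0,0,0,0],"hand":[120,120,120,120,120,120,120,120]}' 40 | tail -c 300
python3 -m pendant '{"translation":[[0,0,0],[0,0,0],[0,0,0],[0,0,0],[0,0,-10],[0,0,-15],[0,0,-15],[0,0,-10]],"roll":[0,0,0,0,0,0,0,0],"hand":[255,255,255,255,255,255,255,255]}' | tail -c 300
python3 -m pendant '{"translation":[[0,0,0],[0,0,0],[-10,-28,0],[-10,-32,0],[-10,-36,0],[-10,-36,0],[-10,-36,0],[-10,-36,0]],"roll":[0.06,0.06,0,0,0,0,0,0],"hand":[255,255,255,255,255,255,255,255]}' 40 | tail -c 300
python3 - <<'E'
from h import *
st(); to(462.6,84.3,54,172.1)
E
```

```text
time_s: 45.7
ee_pos: [425.2, 414.1, 4.1]
ee_rot: [179.9, 0.1, 179.0]
force: [1.0, -0.1, 1.0]
gripper_width: 48.3
gripper_force: 0.0
time_s: 46.37
ee_pos: [425.0, 413.9, 55.1]
ee_rot: [179.9, 0.1, 179.0]
force: [0.1, -0.0, -1.3]
gripper_width: 33.7
gripper_force: 40.0
time_s: 47.03
ee_pos: [456.1, 201.7, 53.7]
ee_rot: [180.0, 0.0, 172.2]
force: [0.3, 0.8, -0.3]
gripper_width: 33.6
gripper_force: 40.0
t 47.0 ee [456.1 201.7  53.7] [180.    0.  172.2] w 33.6 F [ 0.3  0.8 -0.3] T [-0.04  0.03 -0.03] gf 40.0 j6 -60
ee [456.1 201.7  53.7] yaw 172.2 -> d [ -22.4 -115.4   -0.3] roll 0.002
```

```bash

python3 -m pendant '{"translation":[[-6,-30,0],[-6,-30,0],[-6,-30,0],[-4,-22,0],[0,0,10],[0,0,10],[0,0,8],[0,0,0]],"roll":[0.002,0,0,0,0,0,0,0],"hand":[255,255,255,255,255,255,255,255]}' | tail -c 300
python3 - <<'E'
from h import *
st(); to(462.6,84.3,21,172.1)
E
```

```text
time_s: 47.7
ee_pos: [461.5, 89.1, 24.2]
ee_rot: [-180.0, -0.2, 172.0]
force: [-0.7, -1.1, -0.7]
gripper_width: 33.3
gripper_force: 40.0
t 47.7 ee [461.5  89.1  24.2] [-180.    -0.2  172. ] w 33.3 F [-0.7 -1.1 -0.7] T [-0.03  0.03  0.02] gf 40.0 j6 -73
ee [461.5  89.1  24.2] yaw 172.0 -> d [-1.7 -4.6  3.2] roll -0.001
```

```bash

python3 -m pendant '{"translation":[[0,-4.6,3.5],[0,0,0],[-10,0,0],[-10,0,0],[-10,0,0],[-10,0,0],[-10,0,0],[-10,0,0]],"roll":[0,0,0,0,0,0,0,0],"hand":[255,255,255,255,255,255,255,255]}' 40 | sed -n '2p;4,5p'
python3 -m pendant '{"translation":[[-8,0,0],[-10,0,0],[-10,0,0],[-10,0,0],[-10,0,0],[-10,0,0],[-6,0,0],[0,0,0]],"roll":[0,0,0,0,0,0,0,0],"hand":[255,255,255,255,255,255,255,255]}' | sed -n '2p;4,5p'
python3 -m pendant '{"translation":[[0,0,0],[0,0,0],[0,0,0],[0,0,0],[0,0,-15],[0,0,-15],[16,0,0],[16,0,0]],"roll":[0,0,0,0,0,0,0,0],"hand":[120,120,120,120,120,120,120,120]}' | sed -n '2p;4,5p'
python3 -m pendant '{"translation":[[18,0,0],[0,0,0],[0,0,14],[0,0,18],[0,0,0],[0,0,0],[0,0,0],[0,0,0]],"roll":[0,0,0,0,0,0,0,0],"hand":[255,255,255,255,255,255,255,255]}' | sed -n '2p;4,5p'
python3 -m pendant '{"translation":[[-3,0,0],[-3,0,0],[-3,0,0],[-2,0,0],[-2,0,0],[-1,0,0],[0,0,0],[0,0,0]],"roll":[0,0,0,0,0,0,0,0],"hand":[255,255,255,255,255,255,255,255]}' | sed -n '2p;4p'

```

```text
ee_pos: [522.8, 76.3, 21.8]
force: [0.1, -0.8, 0.1]
gripper_width: 33.6
ee_pos: [586.5, 67.4, 21.8]
force: [0.3, 0.3, -0.8]
gripper_width: 34.0
ee_pos: [553.8, 72.1, 52.9]
force: [-0.7, -0.0, -0.2]
gripper_width: 48.2
ee_pos: [536.2, 74.6, 20.6]
force: [0.2, -0.2, -1.4]
gripper_width: 0.6
ee_pos: [549.1, 72.6, 19.7]
force: [0.7, -0.2, -0.5]
```

```bash

for i in 1 2 ; do python3 -m pendant '{"translation":[[-1,0,0],[-1,0,0],[-1,0,0],[0,0,0],[0,0,0],[0,0,0],[0,0,0],[0,0,0]],"roll":[0,0,0,0,0,0,0,0],"hand":[255,255,255,255,255,255,255,255]}' | sed -n '2p;4p'; done

```

```text
ee_pos: [552.0, 72.2, 19.7]
force: [-1.0, -0.7, 0.2]
ee_pos: [554.1, 71.8, 19.6]
force: [-4.9, 1.1, 3.2]
```

```bash

python3 -m pendant '{"translation":[[8,0,0],[8,0,0],[0,0,-25],[0,0,-35],[0,0,-35],[0,0,-35],[-20,-8,0],[-20,-8,0]],"roll":[0,0,0,0,0,0,0,0],"hand":[80,80,80,80,80,80,80,80]}' 35| sed -n '2p;4,5p'
python3 -m pendant '{"translation":[[-20,-8,0],[-20,-8,0],[-20,-8,0],[-20,-8,0],[-20,-8,0],[-12,-6,0],[0,0,0],[0,0,0]],"roll":[0,0,0,0,0,0,0,0],"hand":[80,80,80,80,80,80,80,80]}' | sed -n '2p;4,5p'
python3 - <<'E'
from h import *
st(); to(680,-8.4,88); p=env.grab_frame('wrist'); save(p,'w9')
P=pts(p,np.ones((384,512),bool)); J=np.array([656.2,-5.1]); a=np.radians(-7.9)
Q=P.copy(); Q[:,0]=(P[:,:2]-J)@[np.cos(a),np.sin(a)]; Q[:,1]=(P[:,:2]-J)@[-np.sin(a),np.cos(a)]
for y in(62,0,-62):
    n=Q[(abs(Q[:,1]-y)<10)&(Q[:,0]<-30)&(Q[:,0]>-120)&(abs(Q[:,2]-28)<4)]
    if len(n): print(y,'front end',np.percentile(n[:,0],1).round(1),'top z',np.median(n[:,2]))
E
```

```text
ee_pos: [578.4, 52.8, 153.3]
force: [0.2, -0.5, -1.5]
gripper_width: 51.0
ee_pos: [681.0, -8.7, 149.3]
force: [-0.2, 0.1, 0.9]
gripper_width: 62.8
t 53.7 ee [681.   -8.7 149.3] [180.  -0. 172.] w 62.8 F [-0.2  0.1  0.9] T [ 0.05 -0.02  0.01] gf 0.0 j6 -84
ee [681.   -8.7 149.3] yaw 172.0 -> d [ 1.1  0.1 61.3] roll 0.0
62 front end -94.8 top z 27.54504477936308
0 front end -94.8 top z 27.510627102158423
-62 front end -95.1 top z 27.493001161428538
```

View pics/w9.png

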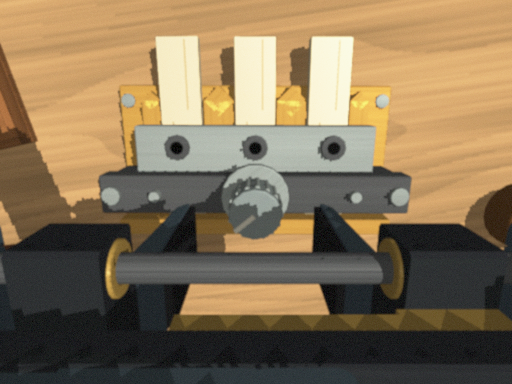

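The front ends read -95 mm in all three channels, so every blank is home. Now I'll grip the knob at a wound-back angle and clamp.

```bash

python3 -m pendant '{"translation":[[0,0,0],[0,0,0],[0,0,0],[0,0,0],[0,0,0],[0,0,0],[0,0,0],[0,0,0]],"roll":[-0.11,-0.11,-0.11,-0.11,-0.11,-0.11,-0.11,-0.04],"hand":[80,80,80,80,80,80,80,80]}' 35| sed -n '2,5p'
python3 -m pendant '{"translation":[[0,0,10],[0,0,14],[0,0,14],[0,0,14],[0,0,9],[0,0,0],[0,0,0],[0,0,0]],"roll":[0,0,0,0,0,0,0,0],"hand":[80,80,80,80,80,80,80,80]}' | sed -n '2,5p'
python3 -m pendant '{"translation":[[0,0,0],[0,0,0],[0,0,0],[0,0,0],[0,0,0],[0,0,0],[0,0,0],[0,0,0]],"roll":[0,0,0,0,0,0,0,0],"hand":[255,255,255,255,255,255,255,255]}' | sed -n '2,6p'
python3 -c "from h import *;st()"
```

```text
ee_pos: [680.1, -7.6, 150.1]
ee_rot: [180.0, 0.0, -141.2]
force: [-0.3, 0.3, 0.8]
gripper_width: 62.6
ee_pos: [681.6, -8.3, 89.5]
ee_rot: [-180.0, 0.1, -141.5]
force: [0.9, -1.1, 0.3]
gripper_width: 62.4
ee_pos: [680.9, -8.1, 89.1]
ee_rot: [180.0, 0.0, -141.6]
force: [-3.0, 0.7, 2.8]
gripper_width: 33.2
gripper_force: 35.0
t 55.8 ee [680.9  -8.1  89.1] [ 180.     0.  -141.6] w 33.2 F [-3.   0.7  2.8] T [ 0.45  0.42 -0.04] gf 35.0 j6 -130
```

Turn clockwise by 2.0 rad, then in small steps while reading the torque.

```bash

for i in 1 2; do python3 -m pendant '{"translation":[[0,0,0],[0,0,0],[0,0,0],[0,0,0],[0,0,0],[0,0,0],[0,0,0],[0,0,0]],"roll":[0.1,0.1,0.1,0.1,0.1,0.1,0.1,0.1],"hand":[255,255,255,255,255,255,255,255]}' >/dev/null; python3 -c "from h import *;st()"; done
for i in 1 2 3 4; do python3 -m pendant '{"translation":[[0,0,0],[0,0,0],[0,0,0],[0,0,0],[0,0,0],[0,0,0],[0,0,0],[0,0,0]],"roll":[0.025,0.025,0.025,0.025,0.025,0.025,0.025,0.025],"hand":[255,255,255,255,255,255,255,255]}' >/dev/null; python3 -c "from h import *;st()"; done
```

```text
t 56.4 ee [681.   -8.3  89. ] [180.   -0.  172.4] w 33.6 F [-1.4  1.6  2. ] T [0.29 0.41 0.09] gf 35.0 j6 -84
t 57.1 ee [680.9  -8.6  89.1] [-180.    -0.   126.5] w 33.1 F [-1.2  1.1  3.6] T [0.1  0.44 0.08] gf 35.0 j6 -38
t 57.8 ee [680.8  -8.6  89.1] [-180.    -0.   115.3] w 33.4 F [-2.8  0.7  4.4] T [0.1  0.46 0.09] gf 35.0 j6 -27
t 58.4 ee [680.7  -8.6  89.1] [-179.9    0.   103.8] w 33.5 F [-2.1  1.2  3.7] T [0.11 0.56 0.13] gf 35.0 j6 -15
t 59.1 ee [680.7  -8.6  89.1] [-179.9    0.    92.4] w 33.4 F [-2.3  0.1  3.4] T [0.07 0.54 0.14] gf 35.0 j6 -4
t 59.8 ee [680.6  -8.6  89. ] [-179.9    0.    80.9] w 33.7 F [-2.1  0.2  5. ] T [0.08 0.62 0.1 ] gf 35.0 j6 7
```

```bash

for i in 1 2 3 4 5 6; do python3 -m pendant '{"translation":[[0,0,0],[0,0,0],[0,0,0],[0,0,0],[0,0,0],[0,0,0],[0,0,0],[0,0,0]],"roll":[0.0125,0.0125,0.0125,0.0125,0.0125,0.0125,0.0125,0.0125],"hand":[255,255,255,255,255,255,255,255]}' >/dev/null; python3 -c "from h import *;st()"; done
```

```text
t 60.4 ee [680.6  -8.6  89. ] [-179.9    0.    75.2] w 33.0 F [-4.2  1.4  5. ] T [0.07 0.91 0.17] gf 35.0 j6 13
t 61.1 ee [680.6  -8.6  89. ] [-179.9    0.    69.5] w 33.4 F [-4.2  1.2  4.8] T [0.09 0.89 0.12] gf 35.0 j6 19
t 61.8 ee [680.5  -8.6  89. ] [-179.9    0.    63.7] w 33.1 F [-4.1  0.9  5.5] T [0.06 0.89 0.21] gf 35.0 j6 25
t 62.4 ee [680.5  -8.5  89. ] [-179.9    0.    58. ] w 33.4 F [-4.6  0.5  6.2] T [0.08 0.87 0.21] gf 35.0 j6 30
t 63.1 ee [680.5  -8.5  89. ] [-1.799e+02  1.000e-01  5.230e+01] w 33.3 F [-4.7  1.2  6.2] T [0.13 0.9  0.19] gf 35.0 j6 36
t 63.8 ee [680.4  -8.5  89. ] [-1.799e+02  1.000e-01  4.660e+01] w 33.3 F [-4.5  0.7  6.1] T [0.11 0.92 0.19] gf 35.0 j6 42
```

```bash

for i in 1 2; do python3 -m pendant '{"translation":[[0,0,0],[0,0,0],[0,0,0],[0,0,0],[0,0,0],[0,0,0],[0,0,0],[0,0,0]],"roll":[0.0156,0.0156,0.0156,0.0156,0.0156,0.0156,0.0156,0.0156],"hand":[255,255,255,255,255,255,255,255]}' >/dev/null; python3 -c "from h import *;st()"; done
python3 -m pendant '{"translation":[[0,0,0],[0,0,0],[0,0,0],[0,0,0],[0,0,0],[0,0,-10],[0,0,-20],[0,0,-30]],"roll":[0,0,0,0,0,0,0,0],"hand":[80,80,80,80,80,80,80,80]}' | sed -n '2,5p'
python3 -m pendant '{"translation":[[0,0,-20],[0,0,-20],[0,0,-20],[0,0,0],[0,0,0],[0,0,0],[0,0,0],[0,0,0]],"roll":[0,0,0,0,0,0,0,0],"hand":[80,80,80,80,80,80,80,80]}' | sed -n '2,5p'
python3 - <<'E'
from h import *
st(); p=env.grab_frame('wrist'); save(p,'w10')
c=proj(p,[680,-8.4,119]); print(c)
import cv2
u,v=int(c[0]),int(c[1]); s=p['frame'][v-50:v+50,u-60:u+60,::-1]
big=cv2.resize(s,None,fx=5,fy=5,interpolation=cv2.INTER_CUBIC); cv2.imwrite('pics/w10c.png',big); print(u,v)
E
```

```text
t 64.4 ee [680.4  -8.5  89.1] [-1.799e+02  1.000e-01  3.940e+01] w 33.3 F [-4.1  1.4  5.8] T [0.16 0.91 0.27] gf 35.0 j6 49
t 65.1 ee [680.4  -8.4  89. ] [-1.799e+02  1.000e-01  3.220e+01] w 33.2 F [-4.1  1.6  5.9] T [0.17 0.98 0.26] gf 35.0 j6 56
ee_pos: [679.6, -8.5, 147.1]
ee_rot: [-179.8, 0.3, 32.3]
force: [0.4, 0.7, -0.8]
gripper_width: 62.7
ee_pos: [680.5, -8.5, 207.2]
ee_rot: [-179.9, 0.1, 32.3]
force: [0.7, 0.0, -1.1]
gripper_width: 62.8
t 66.4 ee [680.5  -8.5 207.2] [-1.799e+02  1.000e-01  3.230e+01] w 62.8 F [ 0.7  0.  -1.1] T [-0.04  0.13 -0.  ] gf 0.0 j6 56
(np.float64(254.1547258127522), np.float64(189.63172446157955))
254 189
```

View pics/w10c.png

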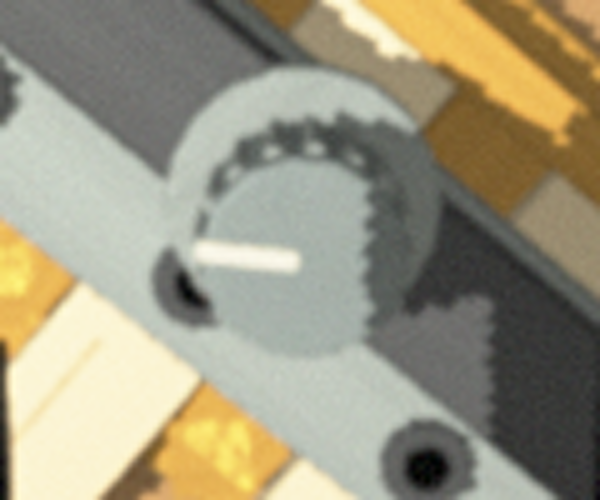

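The crop shows the white line pointing left and the collar's red line hidden under the near side of the knob. I'll rotate the wrist so the camera looks from the mouth side and find the red line numerically.

```bash

for i in 1 2 3; do python3 -m pendant '{"translation":[[0,0,0],[0,0,0],[0,0,0],[0,0,0],[0,0,0],[0,0,0],[0,0,0],[0,0,0]],"roll":[-0.1,-0.1,-0.1,-0.1,-0.1,-0.1,-0.1,-0.1],"hand":[80,80,80,80,80,80,80,80]}' | sed -n '3p'; done
cat > lines.py <<'E'
from h import *
def ang(p):
    f=p['frame'].astype(int); r,g,b=f[...,0],f[...,1],f[...,2]
    v,u=np.mgrid[:384,:512]; T=np.array(p['pose'])
    d=np.stack([(u-p['cx'])/p['fx'],(v-p['cy'])/p['fy'],np.ones_like(u,float)],-1)@T[:3,:3].T
    for nm,m,h,R in(('red',(r>1.8*g)&(r>1.8*b)&(r>60),81,30),('white',(r>200)&(g>190)&(b>180),119,18)):
        w=T[:3,3]+d*((h-T[2,3])/d[...,2])[...,None]
        q=w[m][:,:2]-[680,-8.4]; q=q[np.hypot(*q.T)<R]
        if len(q): c=np.median(q,0); print(nm,len(q),c.round(1),'angle',np.degrees(np.arctan2(c[1],c[0])).round(1))
        else: print(nm,'none')
E
python3 - <<'E'
from lines import *
st(); p=env.grab_frame('wrist'); save(p,'w11'); ang(p); ang(env.grab_frame('top'))
E
```

```text
ee_rot: [-179.9, 0.0, 78.4]
ee_rot: [-179.9, -0.1, 124.2]
ee_rot: [-180.0, -0.1, 170.1]
t 68.5 ee [680.9  -8.5 207.9] [-1.800e+02 -1.000e-01  1.701e+02] w 62.7 F [ 0.  -0.2 -0.2] T [0.04 0.03 0.03] gf 0.0 j6 -82
red 16 [-21.3   5.6] angle 165.3
white 87 [-4.7  7.6] angle 121.8
red none
white none
```

Red line at 165° and white at 122° give 0.76 rad of slip, which is one click. I'll do one final numeric check of the stubs, plate and tray before handing in.

```bash
python3 - <<'E'
from h import *
p=env.grab_frame('wrist')
P=pts(p,np.ones((384,512),bool)); J=np.array([656.2,-5.1]); a=np.radians(-7.9)
Q=P.copy(); Q[:,0]=(P[:,:2]-J)@[np.cos(a),np.sin(a)]; Q[:,1]=(P[:,:2]-J)@[-np.sin(a),np.cos(a)]
for y in(62,0,-62):
    n=Q[(abs(Q[:,1]-y)<10)&(Q[:,0]<-30)&(Q[:,0]>-120)&(abs(Q[:,2]-28)<4)]
    print(y,'front',np.percentile(n[:,0],1).round(1),'z',np.median(n[:,2]))
n=Q[(Q[:,0]>-22)&(Q[:,0]<0)&(abs(Q[:,1])<85)]; print('plate top',np.median(n[:,2]))
t=env.grab_frame('top')
for r in env.regions_of(t,'bored0'): print(round(r['score'],2),np.round(r['rect']),*box(pts(t,r['pixels'])))
E
```

```text
62 front -94.4 z 27.548775359336332
0 front -94.8 z 27.59699207771979
-62 front -95.0 z 27.558953957422545
plate top 309.8153795689357
0.94 [311. 277.  16.  52.] [ 279.5 -207.2] [155.   38.9] 4.5 12.3
0.66 [331. 201.  11.  48.] [ 523.2 -273.2] [145.4  34.3] 2.3 19.3
0.65 [370. 197.  14.  44.] [ 529.4 -393.1] [148.5  35.4] 2.3 19.1
0.64 [205. 240.  10.  10.] [383.6 100.9] [94.4 29.5] 65.2 11.9
0.63 [351. 199.  17.  45.] [ 523.9 -334.3] [145.1  36.6] 1.7 19.4
0.53 [172. 128.  22.  21.] [763.3 244.4] [80.2 61.6] 12.8 39.1
```

```bash
python3 - <<'E'
from h import *
p=env.grab_frame('wrist')
P=pts(p,np.ones((384,512),bool)); P=P[(P[:,0]>632)&(P[:,0]<652)&(abs(P[:,1])<80)&(P[:,2]>36)&(P[:,2]<60)]
z=np.median(P[:,2]); print(z); 
if z<43.5: print(env.job_done())
E
```

```text
41.69062265979548
the job is handed in; nothing more can be done
None
```

I handed the job in with all three bored pieces flat in the tray and all three blanks fully home in their own channels. They are clamped after one ratchet click (about 0.76 rad of slip), and I left the other tools and the purple and red pieces alone.

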